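# Serve the custard from behind the jars

### The arm

A 6-joint arm with a two-finger parallel gripper is mounted at the origin on the work surface. World frame = base frame: x ahead of the robot, y to its left, z up, the work surface at z = 0. Lengths are in m, angles in degrees, forces in N, time in s.
With the tool pointing down it reaches from about 0.4 to 0.825 m from the base axis. Payload 7 kg.
Tool frame: the origin (TCP) lies midway between the tips of the shut fingers; the grasp point (between the pads) lies 19 mm behind it; z points along the fingers, y is the line along which they close (so a half turn about z gives the same grasp; the last joint's range is limited). The gripper opens to 88 mm and grips with 3 to 60 N. Pads are 19 mm wide; open, the fingers measure 130 mm over their backs; the gripper's body (78 mm by 193 mm) begins 47 mm behind the grasp point.
Start: joints at [89.215, 20.546, 0.682, 0, -70.136, -16.507], TCP at [0.201, 0.644, 0.227] pointing down, gripper open.
Joint ranges: [-176.03, 176.03], [-82.01, 121.73], [-58.28, 71.71], [-173.87, 95.51], [-174.79, -0.11], [-173.66, 173.66]. Speed limits (degrees/s): [136.94, 136.94, 172.46, 180, 180, 180].

### API

Orientations are given as a 3x3 rotation matrix whose columns are the frame's x, y, z axes.
In Python, from rig import robot gives the robot as it stands. Calls block until the motion is done:
- robot.goto(position, orientation): joint-space move of the TCP to a pose.
- robot.servo_line(position, ori=None, speed=0.15): straight line of the TCP; ori=None keeps the orientation; speed is the mean speed in m/s.
- robot.movej(angles): joint-space move.
- robot.move_gripper(opening): opening from 0.0 (shut) to 1.0 (fully open); the grip force is fixed at half the most; returns when the fingers have stopped.
- robot.dwell(seconds).
- robot.ik(position, orientation): joint angles nearest the present ones, or None.
- robot.grab_frame(name): name is "scene" or "top"; returns (picture, depth): 384x512x3 uint8, red, green, blue; 384x512 float32, m along the optical axis (not along the pixel's ray), 0 where there is no reading.
- robot.camera_info(name): a dict with "vfov" (degrees; the focal length in pixels is half the picture's height over the tangent of half this angle, whatever the lens; pixels are square), "cx", "cy" (the principal point, pixels), "k1" (the pictures are not rectified: a ray, as slopes to the right and down, at radius r is drawn at 1 + k1 r^2 times it, then the intrinsics apply), "view" (4x4, takes a point from world to camera coordinates). Camera axes: x right, y down, z forward; pixel columns grow to the right and rows downward; lengths in m; the calibration is good to about 2 mm. A picture is of the moment at which its call begins. camera_info takes no time and is no camera call.
A pose or a line that the arm cannot do raises robot.Unreachable and nothing moves.
- robot.job_done(): hands the job in; it is judged then, once.
Readings, each from a call of its own:
- robot.read_t(): time.
- robot.read_qpos(): joint angles.
- robot.read_qvel(): joint speeds.
- robot.read_effort(): joint torques, N m.
- robot.read_position(): TCP position.
- robot.read_tcp_rot(): TCP orientation.
- robot.read_force(): force on the tool from outside, world axes, zero at the start.
- robot.read_ft_torque(): the same for the moment, N m.
- robot.read_grip_width(): opening from 0.0 (shut) to 1.0 (fully open).
- robot.read_finger_force(): force on a finger pad.
Only numpy, scipy, OpenCV 4.12 (cv2) and the standard library are available. Lean on these libraries where they do the work, as an engineer would, in place of code of your own. Each camera call takes 0.05 s, during which the arm holds its last target. There are 200 camera calls.

### The job

The baked custard in the small white ramekin is hemmed in on the wooden display board by the glass jar, the square tin and the shaker. First stand all three of them on the metal tray, then, while they are still there, take the ramekin to the middle of the round black slate plate, and then put the jar, the tin and the shaker back, each on the middle of the coaster it came from. Keep everything upright and let go of it all at the end.

Things in the scene. Friction and masses are not known exactly. Their poses are not given: they have to be found in the camera images.
- jar: Stout round storage jar of clear glass with brown filling and a cork lid: body 66 mm in diameter and 90 mm high, lid 58 mm in diameter on top, 104 mm high in all, about 0.35 kg. Origin at the centre of its underside, z up. At the start it stands on the round cork coaster.
- tin: Square steel tin, 56 x 56 mm and 96 mm high, flat sides all the way up, about 0.25 kg. Origin at the centre of its underside, x and y square to its sides, z up. At the start it stands on the square dark coaster, roughly square to it.
- shaker: Slim round steel shaker with a domed top: 48 mm in diameter, straight sides up to 92 mm, 110 mm high in all, about 0.22 kg. Origin at the centre of its underside, z up. At the start it stands on the small round white coaster.
- ramekin: Round white ceramic ramekin with straight sides and a golden top, 64 mm in diameter, 42 mm high, about 0.2 kg. Origin at the centre of its underside, z up. At the start it stands directly on the board, behind the jar, tin and shaker, about 100 mm centre to centre from them and in front of the board's glass guard.
- coaster_round: Round cork coaster, 90 mm in diameter, 4 mm thick, fixed on the board; the jar's place. Origin at the centre of its underside; its top is 4 mm above the origin, 16 mm above the counter.
- coaster_square: Square dark steel coaster, 76 x 76 mm, 4 mm thick, fixed on the board; the tin's place. Origin at the centre of its underside, x and y square to its sides; top 4 mm above the origin, 16 mm above the counter.
- coaster_small: Small round white coaster, 66 mm in diameter, 4 mm thick, fixed on the board; the shaker's place. Origin at the centre of its underside; top 4 mm above the origin, 16 mm above the counter.
- tray: Aluminium tray to one side of the board (left or right, it varies), 280 mm along its x by 140 mm along its y, with a rim 18 mm high; wall and floor 4 mm thick. Fixed. Origin at the centre of its underside: the inner floor is 4 mm above it.
- slate: Round flat black slate plate, 150 mm in diameter, 10 mm thick, on the counter on the other side of the board from the tray. Fixed. Origin at the centre of its underside; flat top 10 mm above the origin.
- board: Fixed wooden board, 250 mm along x, 300 mm along y, 12 mm thick. Origin: centre of its underside, x away from the robot. The coasters lie about 55 mm before the centre and 92 mm to its left and right; which is where varies. A glass guard, its posts 68 mm above the counter, stands 119 mm beyond the centre. A small white cup, 42 mm high, stands in the far left corner.
Things that resemble listed ones, but are neither listed nor needed, are in the scene too. Leave any orange look-alike of the tin alone. Several things look just like the slate: the one meant starts farthest from the robot's base.

How it is judged:
By the outcome, as a careful person would: the job done as asked, in the order asked, and still so for the second after the job is handed in, with the robot touching nothing.
It also fails if it takes over 139 s, if anything falls off the work surface, if the arm or the gripper's body presses on something with over 40 N, if the wrist force passes 120 N, or if a joint passes its speed limit or range.

## Working session

There is one attempt and no reset: what is moved stays moved. The work goes in short steps, each a Python script; the robot and the scene stay as the last script left them, time stands still between calls to the robot, and variables do not carry over. Pictures are saved under pics/ and viewed, at most 14 in all, crops included, and the job is handed in when it is done.

```bash
ls; mkdir -p pics; cat > h.py <<'E'
import numpy as np, cv2
from rig import robot
def grab(n):
    p,d=robot.grab_frame(n); return p,d,robot.camera_info(n)
def save(n,p): cv2.imwrite('pics/%s.png'%n,cv2.cvtColor(p,cv2.COLOR_RGB2BGR))
def rays(c,uv,shape=(384,512)):
    uv=np.atleast_2d(np.asarray(uv,float)); f=shape[0]/2/np.tan(np.radians(c['vfov'])/2)
    d=(uv-[c['cx'],c['cy']])/f; s=d.copy()
    for _ in range(20): s=d/(1+c['k1']*(s**2).sum(1,keepdims=True))
    V=np.asarray(c['view']); R=V[:3,:3]; o=-R.T@V[:3,3]
    return o,np.c_[s,np.ones(len(s))]@R
def plane(c,uv,z):
    o,r=rays(c,uv); return o+r*((z-o[2])/r[:,2])[:,None]
def cloud(c,d):
    v,u=np.indices(d.shape); o,r=rays(c,np.c_[u.ravel(),v.ravel()])
    return (o+r*d.reshape(-1,1)).reshape(*d.shape,3)
E
python3 - <<'E'
from h import *
for n in('scene','top'):
    p,d,c=grab(n); save(n+'0',p); np.savez('f_%s0.npz'%n,p=p,d=d); print(n,c['vfov'],c['cx'],c['cy'],c['k1'],np.round(c['view'],3).tolist())
print(robot.read_t(),np.round(robot.read_tcp_rot(),3))
E
```

```text
pics
scene 43.3338345028152 250.85865666348846 180.89759676261386 -0.03138665604838027 [[-0.366, 0.93, 0.005, 0.083], [0.57, 0.228, -0.789, -0.233], [-0.735, -0.286, -0.614, 1.676], [0.0, 0.0, 0.0, 1.0]]
top 45.411764192764764 254.6526211512777 187.87221110543527 -0.08756512526273197 [[-0.014, -1.0, -0.024, 0.088], [-0.998, 0.016, -0.061, 0.425], [0.061, 0.023, -0.998, 1.16], [0.0, 0.0, 0.0, 1.0]]
0.1 [[ 0.955 -0.297 -0.   ]
 [-0.297 -0.955 -0.001]
 [ 0.     0.002 -1.   ]]
```

View pics/scene0.png

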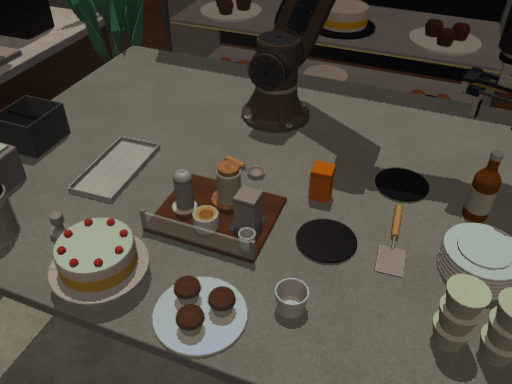

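View pics/top0.png

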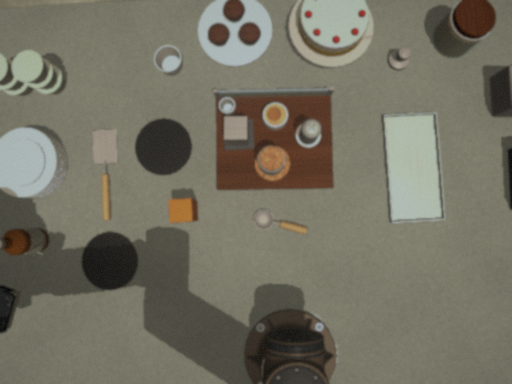

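The top view shows the board at (275,138) with the tin (237,127), jar (272,163), shaker (310,130) and ramekin (275,115). The tray is at (413,167). The slate candidates are (163,147) and (110,260), and the orange look-alike is at (181,210).

```bash
cat > m.py <<'E'
from h import *
z=np.load('f_top0.npz'); p,d=z['p'],z['d']; c=robot.camera_info('top'); X=cloud(c,d)
zs=np.load('f_scene0.npz'); cs=robot.camera_info('scene'); XS=cloud(cs,zs['d'])
print('counter z',np.round([np.median(X[300:320,380:420,2]),np.median(X[200:220,340:370,2]),np.median(X[160:180,300:330,2])],4))
hsv=cv2.cvtColor(p,cv2.COLOR_RGB2HSV)
def big(m,u0,v0,u1,v1):
    k=np.zeros(m.shape,np.uint8); k[v0:v1,u0:u1]=m[v0:v1,u0:u1]
    cc=cv2.findContours(k,cv2.RETR_EXTERNAL,cv2.CHAIN_APPROX_NONE)[0]; return max(cc,key=cv2.contourArea)[:,0,:]
def circ(P): (x,y),r=cv2.minEnclosingCircle(P[:,:2].astype(np.float32)); e=cv2.fitEllipse(P[:,:2].astype(np.float32)*1000); return np.round([x,y,r*2],4),np.round(e[0],1),np.round(e[1],1)
for n,b in(('slateA',(128,110,200,182)),('slateB',(75,225,142,295))):
    k=big((p.max(2)<45),*b); print(n,circ(plane(c,k,.01)))
def rect(k,z): r=cv2.minAreaRect((plane(c,k,z)[:,:2]*1000).astype(np.float32)); return np.round(r[0],1),np.round(r[1],1),round(r[2],2)
k=big((p.min(2)>125),375,105,450,228); print('tray',rect(k,.018))
k=big((hsv[...,1]>110),205,88,345,195); print('board',rect(k,.012))
# tops by height
for n,b,lo,hi in(('tin',(215,105,262,155),.10,.125),('jar',(245,140,300,190),.10,.135),('shaker',(290,112,330,150),.09,.14),('ram',(258,98,292,132),.035,.07)):
    m=(X[...,2]>lo)&(X[...,2]<hi); k=big(m,*b); zz=np.median(X[b[1]:b[3],b[0]:b[2]][m[b[1]:b[3],b[0]:b[2]]][:,2])
    print(n,'z',round(zz,4),'n',len(k),circ(plane(c,k,zz)),rect(k,zz) if n=='tin' else '')
    q=XS.reshape(-1,3); ctr=circ(plane(c,k,zz))[0]; q=q[(np.hypot(q[:,0]-ctr[0],q[:,1]-ctr[1])<.05)&(q[:,2]>lo)&(q[:,2]<hi)]; print('   scene cloud',len(q),np.round(q.min(0),3),np.round(q.max(0),3)) if len(q) else 0
cv2.imwrite('pics/crop.png',cv2.resize(cv2.cvtColor(p,cv2.COLOR_RGB2BGR)[85:195,205:345],None,fx=5,fy=5,interpolation=cv2.INTER_CUBIC))
E
python3 m.py
```

```text
counter z [0.0012 0.001  0.013 ]
slateA (array([0.5692, 0.3296, 0.0859]), array([571.7, 329.9]), array([55.9, 68.1]))
slateB (array([0.2428, 0.4618, 0.1462]), array([241.4, 462.1]), array([137.5, 143.5]))
tray (array([ 473.4, -328.6]), array([281.6, 140.1]), 2.52)
board (array([545.6,  30.8]), array([294.8, 238.4]), 89.93)
tin z 0.1122 n 88 (array([0.5645, 0.123 , 0.0749]), array([563.8, 123.3]), array([61.8, 64.2])) (array([563.5, 123.9]), array([56.9, 52.8]), 88.81)
   scene cloud 452 [0.537 0.096 0.1  ] [0.597 0.153 0.117]
jar z 0.12 n 78 (array([0.4882, 0.0396, 0.0656]), array([488.5,  39.9]), array([62.1, 63.4])) 
   scene cloud 415 [0.46  0.008 0.1  ] [0.526 0.073 0.124]
shaker z 0.122 n 58 (array([ 0.5558, -0.0537,  0.0494]), array([556.2, -54.1]), array([46.5, 47.2])) 
   scene cloud 326 [ 0.543 -0.078  0.09 ] [ 0.587 -0.031  0.129]
ram z 0.0548 n 71 (array([0.6051, 0.0279, 0.0651]), array([605.4,  27.6]), array([61.4, 62.8])) 
   scene cloud 481 [ 0.576 -0.003  0.035] [0.642 0.061 0.059]
```

View pics/crop.png

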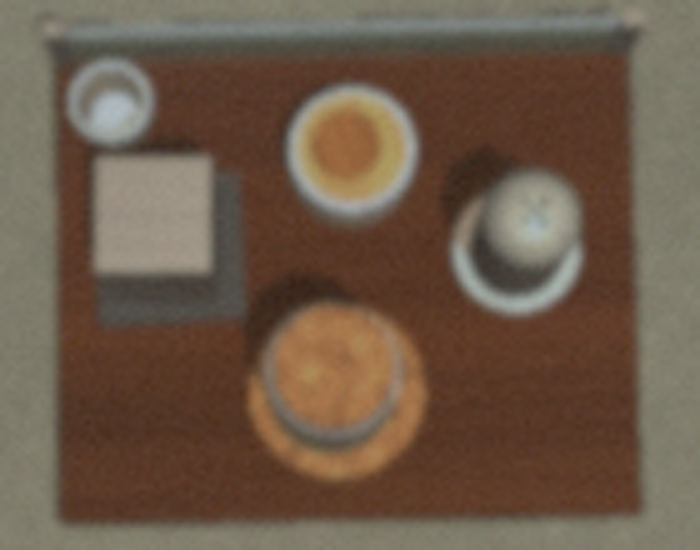

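```bash
cat > a.py <<'E'
from h import *
def R(yaw=0):
    a=np.radians(yaw); c,s=np.cos(a),np.sin(a); return np.array([[c,s,0],[s,-c,0],[0,0,-1.]])
ZT=.205
def line(x,y,z,yaw=0,speed=.25): robot.servo_line([x,y,z],R(yaw),speed)
def log(n): print(n,'t',round(robot.read_t(),1),'w',round(robot.read_grip_width()*88,1),'p',np.round(robot.read_position(),4),'F',np.round(robot.read_force(),1),'pad',np.round(robot.read_finger_force(),1),flush=True)
def pick(x,y,z0,h,yaw=0):
    line(x,y,ZT,yaw,.4); line(x,y,z0+h,yaw,.2); log('down'); robot.move_gripper(0); log('grip'); line(x,y,ZT,yaw,.2); log('up')
def place(x,y,z0,h,yaw=0):
    line(x,y,ZT,yaw,.3); line(x,y,z0+h+.03,yaw,.2); line(x,y,z0+h+.001,yaw,.06); log('low'); robot.move_gripper(1); log('open'); line(x,y,ZT,yaw,.3)
def tray(s): a=np.radians(2.5); return .4734+s*np.cos(a),-.3286+s*np.sin(a)
E
python3 - <<'E'
from a import *
z=np.load('f_top0.npz'); X=cloud(robot.camera_info('top'),z['d']); print('bottle area max z',np.round(X[215:260,0:50,2].max(),3), 'robot tool', np.round(X[285:330,0:15].reshape(-1,3).max(0),2))
for q in((.4882,.0397,.07),(.5638,.1235,.2),(*tray(-85),.2),(*tray(85),.06),(.571,.33,.03)): 
    j=robot.ik(q,R(0)); print(q, None if j is None else np.round(j,0))
robot.servo_line([.201,.644,.36],speed=.25)
robot.goto([.4882,.0397,.30],R(0)); log('above')
pick(.4882,.0397,.016,.054)
p,d,c=grab('scene'); save('jarup',p)
E
```

```text
bottle area max z 1.186 robot tool [0.35 0.76 1.19]
(0.4882, 0.0397, 0.07) [ 28.  13. -34.   0. -43.  62.]
(0.5638, 0.1235, 0.2) [ 32.  12. -14.   0. -63.  58.]
(np.float64(-84.44569883445791), np.float64(-4.03624792605356), 0.2) None
(np.float64(85.39249883445791), np.float64(3.37904792605356), 0.06) None
(0.571, 0.33, 0.03) [ 47.  29. -14.   0. -47.  43.]
above t 3.2 w 88.1 p [0.4884 0.0403 0.3   ] F [ 0.  -0.4  0.1] pad 0.0
down t 4.4 w 88.0 p [0.4899 0.0404 0.0719] F [-0.3 -0.1 -0.1] pad 0.0
grip t 4.9 w 66.0 p [0.4886 0.04   0.0706] F [-1.7  0.6  6. ] pad 30.0
up t 5.7 w 65.9 p [0.487  0.0394 0.2034] F [ 0.1  0.5 -4.5] pad 30.0
```

View pics/jarup.png

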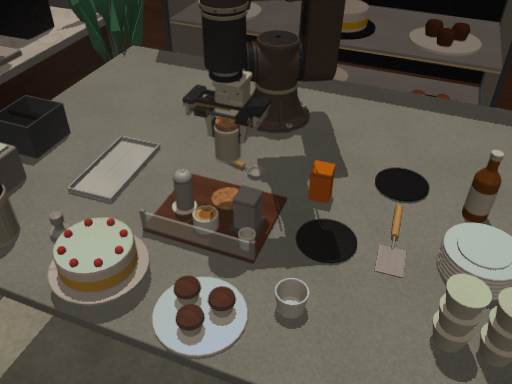

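The scene view shows the jar held upright at (228,140), with its cork coaster bare at (225,197). All the other things are unmoved. Next I put the three on the tray.

```bash
sed -i "s/log('down')/robot.dwell(.25);log('down')/;s/log('low')/robot.dwell(.3);log('low')/" a.py
python3 - <<'E'
from a import *
place(*tray(-.085),.004,.054)
pick(.5638,.1237,.016,.054,-1.2)
assert abs(robot.read_grip_width()*88-56)<2
place(*tray(0),.004,.054,-1.2)
pick(.556,-.0539,.016,.054)
assert abs(robot.read_grip_width()*88-48)<2
place(*tray(.085),.004,.054)
line(.473,-.15,.3,0,.4)
for n in('top','scene'):
    p,d,c=grab(n); save(n+'1',p); np.savez('f_%s1.npz'%n,p=p,d=d)
E
```

```text
low t 8.9 w 66.0 p [ 0.3884 -0.3324  0.0588] F [-0.1 -0.3 -4.5] pad 30.0
open t 9.5 w 87.5 p [ 0.3885 -0.3323  0.0591] F [-0.3  0.2 -0.7] pad 0.0
down t 12.6 w 87.9 p [0.5644 0.124  0.0711] F [ 0.1 -0.8 -0.5] pad 0.0
grip t 13.2 w 55.8 p [0.5639 0.1239 0.07  ] F [-0.1  1.8 -0.2] pad 30.0
up t 14.0 w 56.1 p [0.5628 0.1234 0.2035] F [-0.2  0.6 -2.7] pad 30.0
low t 17.4 w 56.0 p [ 0.4734 -0.3286  0.059 ] F [ 0.4 -0.1 -2.6] pad 30.0
open t 18.1 w 88.0 p [ 0.4734 -0.3286  0.059 ] F [0.6 0.4 0.1] pad 0.0
down t 20.7 w 87.9 p [ 0.5567 -0.0538  0.0711] F [ 0.5 -0.2 -0.2] pad 0.0
grip t 21.4 w 47.8 p [ 0.5559 -0.054   0.0699] F [ 0.1 -0.2 -1. ] pad 30.0
up t 22.2 w 47.9 p [ 0.555  -0.0539  0.2036] F [ 0.2 -0.3 -2.1] pad 30.0
low t 24.9 w 47.6 p [ 0.5584 -0.3249  0.0591] F [ 0.5  0.3 -2.4] pad 30.0
open t 25.8 w 88.0 p [ 0.5583 -0.3249  0.059 ] F [-0.6  0.6  0.7] pad 0.0
```

View pics/top1.png

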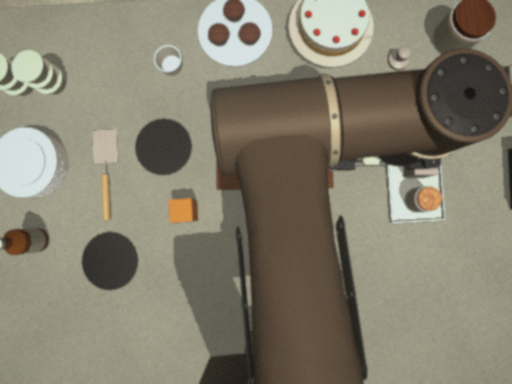

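View pics/scene1.png

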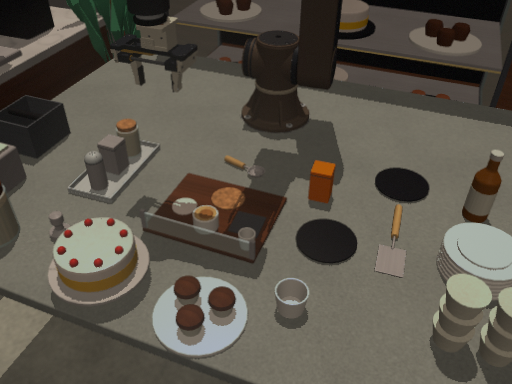

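The top view is mostly hidden by the arm. The scene view shows the jar (128,137), tin (113,155) and shaker (96,170) upright in the tray, and the ramekin free at (206,217). I'll refine the slate from the first frame and move the ramekin.

```bash
python3 - <<'E'
from a import *
p=np.load('f_top0.npz')['p']; c=robot.camera_info('top')
for b in((125,105,205,190),(70,222,146,300)):
  for th in (50,60,70):
    k=np.zeros(p.shape[:2],np.uint8); k[b[1]:b[3],b[0]:b[2]]=(p.max(2)<th)[b[1]:b[3],b[0]:b[2]]
    k=cv2.morphologyEx(k,cv2.MORPH_CLOSE,np.ones((5,5)))
    cc=max(cv2.findContours(k,cv2.RETR_EXTERNAL,cv2.CHAIN_APPROX_NONE)[0],key=cv2.contourArea)[:,0,:]
    e=cv2.fitEllipse((plane(c,cc,.01)[:,:2]*1000).astype(np.float32)); print(th,np.round(e[0],1),np.round(e[1],1))
E
```

```text
50 [540.3 319.7] [135.4 136.4]
60 [539.6 319.4] [140.5 141.1]
70 [539.3 319.5] [142.2 143.5]
50 [242.9 461.7] [141.7 145.6]
60 [242.9 461.5] [144.2 148.5]
70 [242.7 461.6] [146.3 152.6]
```

```bash
python3 - <<'E'
from a import *
pick(.6051,.0277,.012,.009)
assert abs(robot.read_grip_width()*88-64)<2
place(.5395,.3195,.010,.009)
line(.5395,.3195,.3,0,.4); robot.dwell(.2)
for n in('top','scene'):
    p,d,c=grab(n); save(n+'2',p); np.savez('f_%s2.npz'%n,p=p,d=d)
log('x')
E
```

```text
down t 29.3 w 87.8 p [0.6056 0.0279 0.022 ] F [ 0.3 -0.2  0.5] pad 0.0
grip t 29.8 w 63.6 p [0.6051 0.0277 0.021 ] F [-0.1  0.2  0.5] pad 30.0
up t 30.9 w 64.0 p [0.6042 0.0276 0.2035] F [-0.   0.7 -1.8] pad 30.0
low t 33.9 w 63.7 p [0.5395 0.3195 0.02  ] F [-0.8  0.4 -2.1] pad 30.0
open t 34.5 w 87.8 p [0.5395 0.3196 0.02  ] F [-0.8 -1.1 -0.2] pad 0.0
x t 36.0 w 88.4 p [0.5391 0.3191 0.2983] F [ 0.2  0.1 -0.4] pad 0.0
```

View pics/top2.png

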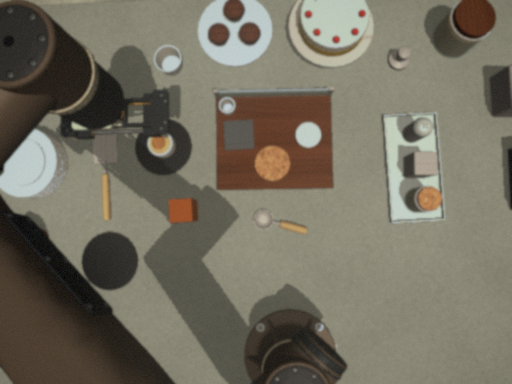

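View pics/scene2.png

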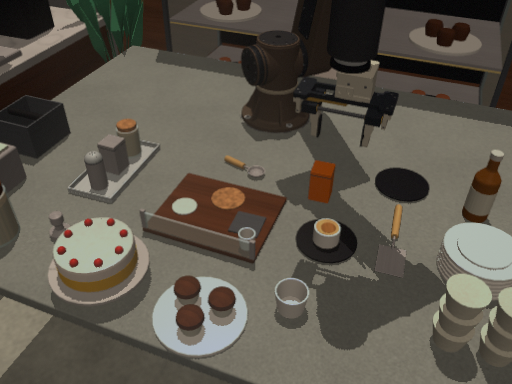

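Top view: the ramekin sits on the slate at (161,147). The bare coasters are square (239,134), white (308,134) and cork (272,163). The shaker (421,127), tin (425,163) and jar (427,199) stand upright in the tray. I'll measure the coasters and the items.

```bash
python3 - <<'E'
from a import *
z=np.load('f_top2.npz'); p,d=z['p'],z['d']; c=robot.camera_info('top'); X=cloud(c,d); hsv=cv2.cvtColor(p,cv2.COLOR_RGB2HSV)
s=hsv[...,1]
def big(m,b):
    u0,v0,u1,v1=b; k=np.zeros(m.shape,np.uint8); k[v0:v1,u0:u1]=m[v0:v1,u0:u1]; k=cv2.morphologyEx(k,cv2.MORPH_OPEN,np.ones((3,3)))
    return max(cv2.findContours(k,cv2.RETR_EXTERNAL,cv2.CHAIN_APPROX_NONE)[0],key=cv2.contourArea)[:,0,:]
def mm(k,z): return (plane(c,k,z)[:,:2]*1000).astype(np.float32)
def show(n,k,z):
    P=mm(k,z); e=cv2.fitEllipse(P); r=cv2.minAreaRect(P); M=cv2.moments(P.reshape(-1,1,2)); print(n,'ell',np.round(e[0],1),np.round(e[1],1),'rect',np.round(r[0],1),np.round(r[1],1),round(r[2],1),'cen',np.round([M['m10']/M['m00'],M['m01']/M['m00']],1))
show('sq',big(s<100,(220,113,257,154)),.016)
show('small',big(p.min(2)>110,(290,115,326,153)),.016)
for t in(110,120,130): show('cork',big((p[...,0]>t),(248,138,298,186)),.016)
for n,b,lo,zt in(('jar',(405,180,445,215),.085,.108),('tin',(403,143,443,180),.085,.1),('shk',(402,112,440,142),.08,.11),('ram',(140,127,182,168),.03,.052)):
    show(n,big(X[...,2]>lo,b),zt)
k=np.zeros(p.shape[:2],np.uint8);k[105:190,125:205]=(p.max(2)<65)[105:190,125:205]
show('slate',max(cv2.findContours(cv2.morphologyEx(k,cv2.MORPH_CLOSE,np.ones((5,5))),cv2.RETR_EXTERNAL,cv2.CHAIN_APPROX_NONE)[0],key=cv2.contourArea)[:,0,:],.01)
E
```

```text
sq ell [565.7 121.9] [87.6 89.3] rect [565.5 121.9] [77.8 78.4] 2.2 cen [565.6 121.8]
small ell [562.3 -57. ] [65.2 66.2] rect [561.9 -56.3] [64.3 65.1] 88.8 cen [562.3 -57.1]
cork ell [490.2  36.1] [93.2 94.2] rect [489.8  36.3] [92.2 92.8] 89.1 cen [490.2  36.2]
cork ell [490.3  36.1] [91.  91.6] rect [490.3  36. ] [91.8 91. ] 62.4 cen [490.3  36.1]
cork ell [490.2  36.3] [88.3 89.3] rect [489.8  36.3] [87.1 87.6] 89.1 cen [490.2  36.2]
jar ell [ 389.8 -326.7] [63.7 66.4] rect [ 389.3 -326.8] [67.4 63.8] 89.0 cen [ 389.8 -326.7]
tin ell [ 473.5 -325.8] [64.9 68.7] rect [ 473.3 -325.7] [59.5 55.3] 89.2 cen [ 473.4 -325.7]
shk ell [ 559.5 -319. ] [47.3 52.9] rect [ 559.7 -318.6] [48.4 48.9] 87.5 cen [ 559.4 -319. ]
ram ell [549.8 322.7] [65.9 92. ] rect [548.8 324.7] [86.8 72.4] 17.3 cen [548.8 322. ]
slate ell [559.3 332.3] [139.2 211.3] rect [570.3 333. ] [215.4 144.7] 21.3 cen [553.3 325.7]
```

```bash
python3 - <<'E'
from a import *
def big(m,b):
    u0,v0,u1,v1=b; k=np.zeros(m.shape,np.uint8); k[v0:v1,u0:u1]=m[v0:v1,u0:u1]; k=cv2.morphologyEx(k,cv2.MORPH_CLOSE,np.ones((3,3)))
    return max(cv2.findContours(k,cv2.RETR_EXTERNAL,cv2.CHAIN_APPROX_NONE)[0],key=cv2.contourArea)[:,0,:]
def show(n,c,k,z):
    P=(plane(c,k,z)[:,:2]*1000).astype(np.float32); e=cv2.fitEllipse(P); r=cv2.minAreaRect(P); print(n,np.round(e[0],1),np.round(e[1],1),np.round(r[0],1))
p=np.load('f_scene2.npz')['p']; c=robot.camera_info('scene'); g=p.min(2).astype(int)
show('S small',c,big(g>105,(165,192,202,222)),.016)
for t in(115,135): show('S cork',c,big(p[...,0]>t,(206,183,250,212)),.016)
show('S sq',c,big(cv2.cvtColor(p,cv2.COLOR_RGB2HSV)[...,1]<100,(226,208,272,230)),.016)
p0=np.load('f_scene0.npz')['p']
for t in(50,60): show('S slate0',c,big(p0.max(2)<t,(285,210,368,270)),.010)
p=np.load('f_top2.npz')['p']; c=robot.camera_info('top')
for t in(90,110): show('T ram',c,big((p[...,0].astype(int)>t),(143,128,182,162)),.052)
E
```

```text
S small [565.  -55.3] [62.1 63.7] [565.  -55.2]
S cork [491.9  37.8] [86.8 87.6] [492.1  37.4]
S cork [492.1  38.2] [83.1 84.2] [491.5  38.7]
S sq [561.2 118.2] [68.  94.6] [565.  123.6]
S slate0 [545.2 322.3] [145.9 148.7] [544.7 321.8]
S slate0 [545.9 322.6] [146.6 152.5] [545.1 322.7]
T ram [535.2 315.1] [56.  71.9] [533.  315.6]
T ram [535.4 316.7] [52.7 68.7] [533.3 316.8]
```

```bash
python3 - <<'E'
from a import *
for n,s,q,w,yp,yq in(('tin',0,(.566,.1225),56,-1.2,.8),('shaker',.085,(.563,-.0562),48,0,0),('jar',-.085,(.4907,.037),66,0,0)):
    print(n); pick(*tray(s),.004,.0545,yp); assert abs(robot.read_grip_width()*88-w)<2
    place(*q,.016,.0545,yq)
line(.4907,.037,.33,0,.4)
robot.goto([.3,.55,.36],R(0)); robot.dwell(.2)
for n in('top','scene'):
    p,d,c=grab(n); save(n+'3',p); np.savez('f_%s3.npz'%n,p=p,d=d)
log('x')
E
```

```text
tin
down t 38.9 w 88.1 p [ 0.474  -0.3288  0.0596] F [0.2 0.1 0.3] pad 0.0
grip t 39.6 w 56.2 p [ 0.4734 -0.3286  0.0584] F [ 0.1  0.  -0.3] pad 30.0
up t 40.4 w 56.1 p [ 0.4726 -0.3281  0.2035] F [ 0.1  0.2 -2.1] pad 30.0
low t 43.7 w 56.0 p [0.566  0.1225 0.0715] F [ 0.1 -0.  -2.1] pad 30.0
open t 44.5 w 87.9 p [0.566  0.1225 0.0715] F [-0.1 -0.1 -0.7] pad 0.0
shaker
down t 47.5 w 88.1 p [ 0.5589 -0.325   0.0597] F [ 0.   0.1 -0.7] pad 0.0
grip t 48.2 w 47.6 p [ 0.5583 -0.3249  0.0584] F [ 0.2 -0.3 -0.6] pad 30.0
up t 49.1 w 47.5 p [ 0.5575 -0.3244  0.2034] F [ 0.8 -0.1 -2.4] pad 30.0
low t 51.7 w 47.6 p [ 0.563  -0.0562  0.0716] F [ 0.  -0.1 -2.7] pad 30.0
open t 52.6 w 87.9 p [ 0.563  -0.0562  0.0715] F [-0.3 -0.5 -0.2] pad 0.0
jar
down t 55.3 w 88.3 p [ 0.3891 -0.3325  0.0595] F [-0.1  0.4  0.4] pad 0.0
grip t 55.8 w 66.0 p [ 0.3885 -0.3324  0.0586] F [-0.7  0.6  1.7] pad 30.0
up t 56.7 w 66.0 p [ 0.3876 -0.3317  0.2034] F [-0.3  0.8 -4.7] pad 30.0
low t 59.7 w 65.8 p [0.4907 0.037  0.0715] F [ 0.2  0.1 -4.9] pad 30.0
open t 60.3 w 87.9 p [0.4907 0.037  0.0716] F [-0.1  0.2  0.2] pad 0.0
x t 63.6 w 88.5 p [0.3004 0.5496 0.3602] F [-0.7 -0.1 -0.6] pad 0.0
```

View pics/top3.png

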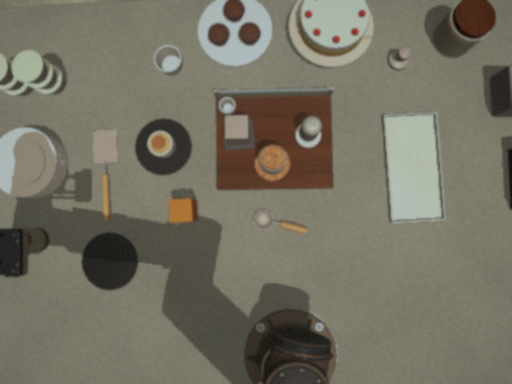

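View pics/scene3.png

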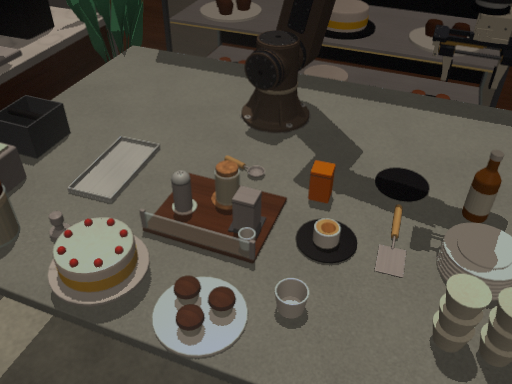

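Both views show the tin, shaker and jar back on their coasters at top-view (237,127), (311,127) and (272,162), with the ramekin on the slate at (160,144). I'll check the centring numerically.

```bash
sed -e "s/f_top0/f_top3/;s/f_scene0/f_scene3/;/imwrite/d;/slateA/d;/print(n,circ/d;/'tray'/d;/'board'/d;s/'ram',(258,98,292,132)/'ram',(140,125,182,168)/" m.py > m3.py; cat >> m3.py <<'E'
for t in(60,70):
    k=np.zeros(p.shape[:2],np.uint8);k[110:182,128:198]=(p.max(2)<t)[110:182,128:198]
    k=big(cv2.morphologyEx(k,cv2.MORPH_CLOSE,np.ones((5,5))),128,110,198,182); print('slate',circ(plane(c,k,.01)))
E
python3 m3.py
```

```text
counter z [0.0012 0.0011 0.0128]
tin z 0.1124 n 89 (array([0.567 , 0.1216, 0.0766]), array([566.1, 121.9]), array([61.8, 65.1])) (array([565.9, 121.8]), array([55.7, 56.5]), 1.94)
   scene cloud 449 [0.54  0.094 0.1  ] [0.601 0.151 0.115]
jar z 0.1198 n 76 (array([0.4907, 0.0368, 0.0648]), array([490.7,  36.8]), array([62.3, 63.2])) 
   scene cloud 418 [0.465 0.005 0.1  ] [0.529 0.069 0.125]
shaker z 0.1218 n 56 (array([ 0.5628, -0.0548,  0.0505]), array([563.2, -55.2]), array([47.1, 47.6])) 
   scene cloud 328 [ 0.552 -0.077  0.09 ] [ 0.594 -0.031  0.129]
ram z 0.0526 n 70 (array([0.54  , 0.3166, 0.0651]), array([539.9, 317. ]), array([61.6, 63.4])) 
   scene cloud 507 [0.511 0.289 0.035] [0.578 0.351 0.058]
slate (array([0.5388, 0.3194, 0.1438]), array([539.6, 319.4]), array([139.4, 140.7]))
slate (array([0.5395, 0.3195, 0.146 ]), array([539.4, 319.5]), array([141.9, 143.3]))
```

Everything is within about 3 mm of centre, so I'm handing it in.

```bash
python3 -c "
from rig import robot
print(robot.job_done(), robot.read_t())"
```

```text
the job is handed in; nothing more can be done
the job is handed in; nothing more can be done
```

The job is handed in, though no verdict came back: the ramekin is on the slate and the jar, tin and shaker are back on their coasters, all upright, released and within about 3 mm of centre, at about 64 s on the robot's clock.

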